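# Open the top half of the split-door reagent cabinet

## Task

One of the two small bench cabinets has a split door, with an upper and a lower half. Take the upper half by its handle and swing it wide open, until it stands square to the cabinet or further, and let go. Leave the lower half bolted and the neighbouring cabinet, which has one undivided door, shut.

Things in the scene. Friction and masses are not known exactly. Their poses are not given: they have to be found in the camera images.
- upper_handle (a point): Grip point on the upper half door's handle, an upright round steel bar 11 mm thick near the free edge, at heights 172 to 245 mm, its axis 38 mm off the door's face. Point: on the bar's axis, 225 mm up, 25 mm below the cabinet's top. Axes turn with the door: -x out of its outer face, +y along it from free edge to hinge, z up. The vertical hinge axis is at x +45, y +145 mm from here.
- upper_leaf (a joint): Opening of the white upper half door (170 wide, 14 thick, heights 132 to 247 mm), rad: 0 shut, stop at 2.0. Hinged at its left edge seen from the robot; the free edge swings towards the robot (clockwise from above). Starts shut or slightly ajar; its own bolt is already drawn, no latch. The hinge is slightly stiff (0.06 N m): it stays where left.
- lower_bolt (a joint): Slide of the small steel barrel bolt on the lower half door (heights 8 to 127 mm, with a like handle lower down): 0 m shot home in its keeper, 0.025 m drawn (towards the hinge). Starts home; while it is home the lower half cannot open.
- plain_door (a joint): Opening of the neighbouring cabinet's one full-height door, rad, 0 shut; starts shut. Its handle is like the upper one, at the same height. Both cabinets: grey, fixed, 200 wide, 160 deep, 250 mm high, fronts roughly towards the robot, about 0.1 m apart; either may be on the left.

How it is judged:
At the end, for the whole second after the job is handed in: the upper half door stands open by at least 1.4 rad (80 degrees) and is at rest, the lower bolt is home within 8 mm, and the neighbouring cabinet's door is shut within 0.1 rad (value of joint upper_leaf above 1.4 rad and velocity of joint upper_leaf between -0.05 and 0.05 rad/s and value of joint lower_bolt below 0.008 m and value of joint plain_door below 0.1 rad); the robot touches nothing.
It fails at once if the lower bolt was drawn by more than 8 mm (value of joint lower_bolt above 0.008 m).
It fails at once if the neighbouring cabinet's door was opened (value of joint plain_door above 0.1 rad).
It also fails if it takes over 38 s, if anything falls off the work surface, if the arm or the gripper's body presses on something with over 40 N, if the wrist force passes 120 N, or if a joint passes its speed limit or range.

## Robot

A 6-joint arm with a two-finger parallel gripper is mounted at the origin on a cart in front of the work surface, level with it; the furniture and walls round the work are solid. World frame = base frame: x ahead of the robot, y to its left, z up, the work surface at z = 0. Lengths are in m, angles in rad, forces in N, time in s.
With the tool pointing down it reaches from about 0.35 to 0.975 m from the base axis. Payload 4.9 kg.
Tool frame: the origin (TCP) lies midway between the tips of the shut fingers; the grasp point (between the pads) lies 19 mm behind it; z points along the fingers, y is the line along which they close (so a half turn about z gives the same grasp; the last joint's range is limited). The gripper opens to 85 mm and grips with 20 to 120 N. Pads are 22 mm wide; open, the fingers measure 114 mm over their backs; the gripper's body (76 mm by 85 mm) begins 54 mm behind the grasp point. The pads swing forward as they close: fully open they stand 13 mm farther back than shut.
Start: joints at [1.129, 0.053, 1.613, -0, 1.476, -0.119], TCP at [0.198, 0.593, 0.231] pointing down, gripper open.
Joint ranges: [-3.01, 3.01], [-1.01, 2.22], [0.06, 2.58], [-1.02, 4.17], [0.09, 2.62], [-3.14, 3.14]. Speed limits (rad/s): [2.57, 2.57, 3.14, 3.14, 3.14, 3.14].

## Interface

Orientations are given as a rotation vector (axis times angle).
In Python, from station import ctrl gives the robot as it stands.
- The arm moves only by the tool carry_out, never from a script. Its argument "moves" is a list of rows, each an object of numbers: "x", "y", "z": the shift along the tool's x, y, z in units of 25 mm (1.0 is 25 mm); "turn": the turn about the tool's z in rad. In form: [{"x": .., "y": .., "z": .., "turn": ..}, ...]. A call has exactly 8 rows; each row shifts and turns the commanded pose from where the row before left it, along the tool's axes as they then stand; what a row does not reach is not made up. A row lasts 1/10 s, in which the tool goes at most 50 mm and 8.59 degrees, less where a joint would pass 70% of its speed; a pose out of reach is approached as far as the arm can. A call is refused whole if a number of a shift passes 1 or a number of a turn 0.15, either way. A call with a gripper value outside its range is refused whole. "grip" is the finger opening in mm, from 0 to 85.4, set as the call begins (left out, the last holds). The fingers move at their own pace and stop on an object; "newtons" is the grip in N (left out, the last holds). Time passes only in rows, so rows that do not move let the fingers close, or fill a call up. It gives the time, the measured TCP pose, the force, the opening and the grip force at its end, in the units of the state.
- ctrl.get_obs(): the state, without advancing time (a new reading comes with each control period).
- ctrl.get_image(name): name is "scene" or "top" or "wrist"; returns the picture (400x640x3 uint8, red, green, blue); there is no depth.
- ctrl.calibration(name): a dict with "fx", "fy", "cx", "cy" (pixels), "R" (3x3) and "t" (3): a world point X has camera coordinates R X + t; the wrist camera has in their place "T_tool_cam" (4x4, takes a point from camera to tool coordinates, whose origin is the TCP and whose axes are the flange's). Camera axes: x right, y down, z forward; pixel columns grow to the right and rows downward; lengths in m; the calibration is good to about 2 mm. The wrist camera is an equidistant fisheye: a pixel r from the principal point sees the ray r / f radians off the axis. A picture is of the moment at which its call begins: read the wrist's pose just before it. calibration takes no time and is no camera call.
- ctrl.finish_job(): hands the job in; it is judged then, once.
Trained networks look in the newest picture that a camera, given by its name, has taken for a name from the list of things; names that differ only in an ending like _2 or _b are one class to them, and where a whole thing is asked for, a point or a joint stands for the part that bears it (a point fixed in the world has none). Each returns a list of dicts, best first, with "confidence" (0 to 1); they miss things now and then, are a little off and sometimes report something else, mostly with a low value. They report only what shows in the picture. A call takes as long as a camera call.
- ctrl.look_for(camera, query): "rect" ([left, top, width, height] in pixels, round what is visible of it).
- ctrl.mark_of(camera, query): "pixel" ([column, row] in pixels: a listed point, or the origin of a listed thing).
The state is a dict: "t": time; "q": joint angles; "dq": joint speeds; "effort": joint torques, N m; "tool_pos": TCP position; "tool_rot": TCP orientation; "contact_force": force on the tool from outside, world axes, zero at the start; "wrist_torque": the same for the moment, N m; "opening": finger opening in m; "grip_force": force on a finger pad.
Only numpy, scipy, OpenCV 4.12 (cv2) and the standard library are available. Lean on these libraries where they do the work, as an engineer would, in place of code of your own. Each camera call takes 0.05 s, during which the arm holds its last target. There are 200 camera calls.

## Working session

There is one attempt and no reset: what is moved stays moved. The work goes in short steps, Python scripts to look and compute and a tool call to move; the robot and the scene stay as the last step left them, time stands still between calls to the robot, and variables do not carry over. Pictures are saved under pics/ and viewed, at most 10 in all, crops included, and the job is handed in when it is done.

Besides the shell and the picture viewer there is one more tool, called after "Emit:" as name(argument=value, ...), one argument or row to a line, values as JSON. carry_out: Moves the arm, as the interface text tells. Its arguments: {"type":"object","properties":{"moves":{"type":"array"},"grip":{"type":"number"},"newtons":{"type":"number"}},"required":["moves"]}

```bash
ls; mkdir -p pics
python3 - <<'E'
from station import ctrl
import cv2
o=ctrl.get_obs();print({k:o[k] for k in('t','tool_pos','tool_rot','opening')})
for c in('scene','top'):
    im=ctrl.get_image(c);cv2.imwrite(f'pics/{c}0.png',im[:,:,::-1])
    for q in('upper_handle','upper_leaf','plain_door','lower_bolt'):
        print(c,q,ctrl.mark_of(c,q)[:2],ctrl.look_for(c,q)[:2])
    print(ctrl.calibration(c))
E
```

```text
pics
{'t': 0.0, 'tool_pos': array([0.19801697, 0.59214522, 0.23006406]), 'tool_rot': array([-5.04773614e-01, -3.10022216e+00,  3.07219680e-03]), 'opening': 0.08535133528971194}
scene upper_handle [{'pixel': [362.8, 219.8], 'confidence': 0.8}] [{'rect': [341.3, 170.8, 55.1, 90.3], 'confidence': 0.82}]Traceback (most recent call last):
  File "<stdin>", line 7, in <module>
ValueError: it knows: upper_handle
```

Run:
```python
from station import ctrl
import cv2
im=ctrl.get_image('top');cv2.imwrite('pics/top0.png',im[:,:,::-1])
print(ctrl.mark_of('top','upper_handle'),ctrl.look_for('top','upper_handle'))
for c in('scene','top'): print(ctrl.calibration(c))
im=ctrl.get_image('wrist');cv2.imwrite('pics/wrist0.png',im[:,:,::-1]);print(ctrl.calibration('wrist'))
```

```text
[] [{'rect': [355.7, 191.0, 74.6, 36.9], 'confidence': 0.82}]
{'fx': 402.1832113734444, 'fy': 402.1832113734444, 'cx': 317.6406114254448, 'cy': 194.2750713285361, 'R': array([[ 0.81123334, -0.5842617 ,  0.02321056],
       [-0.29539185, -0.44375549, -0.84606425],
       [ 0.50462275,  0.67949932, -0.5325754 ]]), 't': array([-0.4987713 ,  0.30238426,  0.69127635])}
{'fx': 423.6495764631913, 'fy': 423.6495764631913, 'cx': 320.48357168756235, 'cy': 200.70824879766195, 'R': array([[-0.04007731, -0.99918411,  0.00499265],
       [-0.97684267,  0.03812921, -0.210534  ],
       [ 0.21017186, -0.01331467, -0.97757379]]), 't': array([0.02865693, 0.63805393, 1.08359487])}
{'fx': 309.70691628693146, 'fy': 309.70691628693146, 'cx': 322.15158438300074, 'cy': 206.1299438652537, 'T_tool_cam': array([[ 1.28428998e-03, -9.54254916e-01, -2.98991481e-01,
         7.64621489e-02],
       [ 9.99999143e-01,  1.30136026e-03,  1.42008891e-04,
        -5.58942544e-04],
       [ 2.53582950e-04, -2.98991407e-01,  9.54255770e-01,
        -1.43131989e-01],
       [ 0.00000000e+00,  0.00000000e+00,  0.00000000e+00,
         1.00000000e+00]])}
```

View pics/scene0.png

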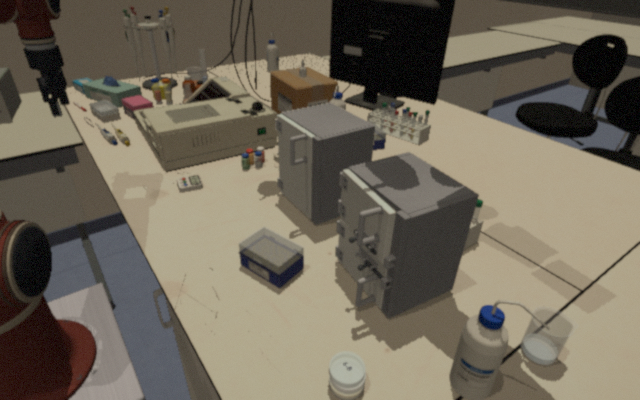

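View pics/top0.png

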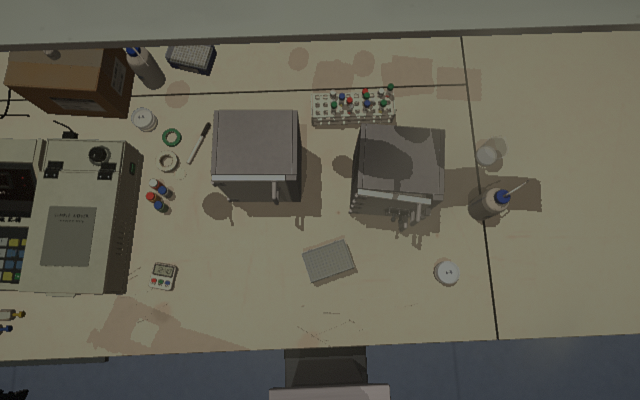

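The split-door cabinet is the right-hand one: around (405,230) in scene and (400,165) in top. The plain cabinet is to its left. I'll zoom in on both.

Run:
```python
import cv2
a=cv2.imread('pics/scene0.png')[150:320,320:490];b=cv2.imread('pics/top0.png')[110:240,330:460]
a=cv2.resize(a,(400,400),interpolation=cv2.INTER_CUBIC);b=cv2.resize(b,(400,400),interpolation=cv2.INTER_CUBIC)
cv2.imwrite('pics/c.png',cv2.convertScaleAbs(cv2.hconcat([a,b]),alpha=1.3))
```

```text
(no output)
```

View pics/c.png

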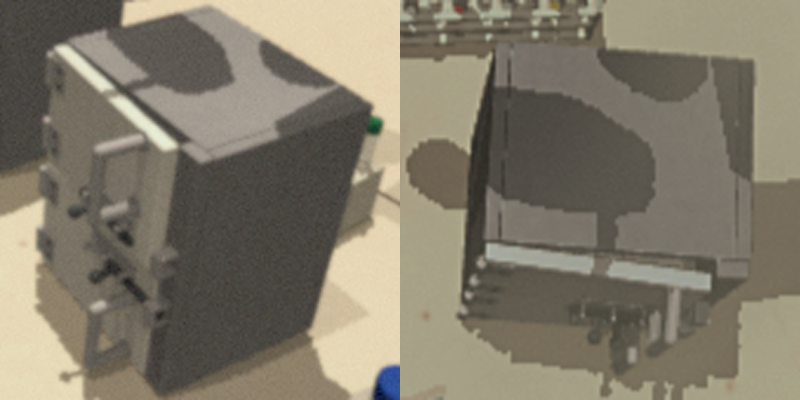

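The upper handle's bar top is at about (361.7,213.8) in scene and (418.4,221) in top. The door's top strip runs from (358,192) to (431,202) in top.

```bash
cat > h.py <<'E'
from station import ctrl
import numpy as np
def ray(c,u,v):
    k=ctrl.calibration(c);d=k['R'].T@np.array([(u-k['cx'])/k['fx'],(v-k['cy'])/k['fy'],1]);return -k['R'].T@k['t'],d
def atz(c,u,v,z):
    o,d=ray(c,u,v);return o+d*(z-o[2])/d[2]
def tri(rs):
    A=0;b=0
    for o,d in rs:
        d=d/np.linalg.norm(d);P=np.eye(3)-np.outer(d,d);A=A+P;b=b+P@o
    return np.linalg.solve(A,b)
E
python3 - <<'E'
from h import *
np.set_printoptions(precision=4,suppress=True)
print('bar top tri',tri([ray('scene',361.7,213.8),ray('top',418.4,221)]))
print('scene pt at .225',atz('scene',362.8,219.8,.225),'top bar .245',atz('top',418.4,221,.245))
A=lambda x,y:(330+(x-400)*.325,110+y*.325)
for n,p in dict(leafHingeBack=(487,243),leafHingeFront=(487,262),leafFreeFront=(712,291),leafFreeBack=(712,272)).items(): print(n,atz('top',*A(*p),.247))
for n,p in dict(cabFL=(485,240),cabBL=(497,43),cabBR=(753,60),cabFR=(747,265)).items(): print(n,atz('top',*A(*p),.25))
for n,p in dict(plainFL=(212,178),plainFR=(300,181),plainBL=(213,111),bar=(275.5,200)).items(): print(n,atz('top',*p,.25))
E
```

```text
bar top tri [ 0.5458 -0.2157  0.2402]
scene pt at .225 [ 0.551  -0.2149  0.225 ] top bar .245 [ 0.5449 -0.2143  0.245 ]
leafHingeBack [ 0.6244 -0.0821  0.247 ]
leafHingeFront [ 0.6098 -0.0813  0.247 ]
leafFreeFront [ 0.5813 -0.2469  0.247 ]
leafFreeBack [ 0.5957 -0.2483  0.247 ]
cabFL [ 0.626  -0.0805  0.25  ]
cabBL [ 0.7818 -0.0988  0.25  ]
cabBR [ 0.7604 -0.2949  0.25  ]
cabFR [ 0.5993 -0.274   0.25  ]
plainFL [0.6627 0.2532 0.25  ]
plainFR [0.6477 0.0511 0.25  ]
plainBL [0.8281 0.2531 0.25  ]
bar [0.6052 0.1082 0.25  ]
```

Emit:
carry_out(
  moves=[
    {"x": -0.9, "y": -1, "z": -0.5},
    {"x": -0.9, "y": -1, "z": -0.5},
    {"x": -0.9, "y": -1, "z": -0.5},
    {"x": -0.9, "y": -1, "z": -0.5},
    {"x": -0.9, "y": -1, "z": -0.5},
    {"x": -0.9, "y": -1, "z": -0.5},
    {"x": -0.9, "y": -1, "z": -0.5},
    {"x": -0.9, "y": -1, "z": -0.5},
  ],
  grip=85,
)

```text
validation failed for argument at $.mo...
```

Emit:
carry_out(
  moves=[
    {"x": -0.9, "y": -1},
    {"x": -0.9, "y": -1},
    {"x": -0.9, "y": -1},
    {"x": -0.9, "y": -1},
    {"x": -0.9, "y": -1},
    {"x": -0.9, "y": -1},
    {"x": -0.9, "y": -1},
    {"x": -0.9, "y": -1},
  ],
)

```text
validation failed for argument at $.mo...
```

Emit:
carry_out(
  moves=[
    {"x": -0.9, "y": -1},
    {"x": -0.9, "y": -1},
    {"x": -0.9, "y": -1},
    {"x": -0.9, "y": -1},
    {"x": -0.9, "y": -1},
    {"x": -0.9, "y": -1},
    {"x": 0, "y": -1, "turn": -0.15},
    {"x": 0, "y": 0},
  ],
)

```text
validation failed for argument at $.mo...
```

Every row probably needs all four fields, so I'll resend with them filled in.

Emit:
carry_out(
  moves=[
    {"x": -0.9, "y": -1, "z": -0.5, "turn": 0},
    {"x": -0.9, "y": -1, "z": -0.5, "turn": 0},
    {"x": -0.9, "y": -1, "z": -0.5, "turn": 0},
    {"x": -0.9, "y": -1, "z": -0.5, "turn": 0},
    {"x": -0.9, "y": -1, "z": -0.5, "turn": 0},
    {"x": -0.9, "y": -1, "z": -0.5, "turn": 0},
    {"x": -0.9, "y": -1, "z": -0.5, "turn": 0},
    {"x": -0.9, "y": -1, "z": -0.5, "turn": 0},
  ],
  grip=85,
)

```text
t: 1.15
tool_pos: [0.3057, 0.3446, 0.332]
tool_rot: [0.504, 3.1, 0.001]
contact_force: [0.6, -0.0, -0.7]
opening: 0.0847
grip_force: 0.0
```

Emit:
carry_out(
  moves=[
    {"x": -0.9, "y": -1, "z": 0, "turn": 0},
    {"x": -0.9, "y": -1, "z": 0, "turn": 0},
    {"x": -0.9, "y": -1, "z": 0, "turn": 0},
    {"x": -0.9, "y": -1, "z": 0, "turn": 0},
    {"x": -0.9, "y": -1, "z": 0, "turn": 0},
    {"x": -0.9, "y": -1, "z": 0, "turn": 0},
    {"x": -0.9, "y": -1, "z": 0, "turn": 0},
    {"x": -0.9, "y": -1, "z": 0, "turn": 0},
  ],
)

```text
t: 1.95
tool_pos: [0.4131, 0.0978, 0.3315]
tool_rot: [0.505, 3.1, 0.0]
contact_force: [0.5, 0.4, 0.3]
opening: 0.085
grip_force: 0.0
```

Emit:
carry_out(
  moves=[
    {"x": -0.9, "y": -1, "z": 0, "turn": 0},
    {"x": -0.9, "y": -1, "z": 0, "turn": 0},
    {"x": -0.9, "y": -1, "z": 0, "turn": 0},
    {"x": -0.9, "y": -1, "z": 0, "turn": 0},
    {"x": -0.9, "y": -1, "z": 0, "turn": 0},
    {"x": -0.5, "y": -1, "z": 0, "turn": 0},
    {"x": 0, "y": 0, "z": 0, "turn": -0.15},
    {"x": 0, "y": 0, "z": 0, "turn": 0},
  ],
)

```text
t: 2.75
tool_pos: [0.4837, -0.0835, 0.3311]
tool_rot: [-0.274, -3.129, -0.0]
contact_force: [-0.7, 0.5, -0.4]
opening: 0.085
grip_force: 0.0
```

Run:
```python
from h import *
import cv2
from scipy.spatial.transform import Rotation as R
o=ctrl.get_obs();im=ctrl.get_image('wrist');cv2.imwrite('pics/w1.png',im[:,:,::-1])
print(o['t'],o['tool_pos'],o['q']);k=ctrl.calibration('wrist');T=k['T_tool_cam'];Rt=R.from_rotvec(o['tool_rot']).as_matrix();print(Rt)
m=ctrl.mark_of('wrist','upper_handle');print(m,ctrl.look_for('wrist','upper_handle'))
for e in m:
    u=np.array(e['pixel'])-[k['cx'],k['cy']];r=np.hypot(*u);th=r/k['fx']
    d=Rt@T[:3,:3]@np.r_[u/r*np.sin(th),np.cos(th)];c=o['tool_pos']+Rt@T[:3,3]
    print('at .225',c+d*(.225-c[2])/d[2],'tri w scene',tri([(c,d),ray('scene',362.8,219.8)]))
```

```text
2.75 [ 0.48372288 -0.08348695  0.33113882] [-3.22703925e-01 -3.12565126e-01  1.78136246e+00  9.55526351e-05
  1.67324658e+00 -1.71896621e+00]
[[-9.84809166e-01  1.73639711e-01 -3.97828494e-04]
 [ 1.73639628e-01  9.84809233e-01  2.33256143e-04]
 [ 4.32287703e-04  1.60633996e-04 -9.99999894e-01]]
[] [{'rect': [224.3, 257.0, 130.4, 92.3], 'confidence': 0.87}]
```

View pics/w1.png

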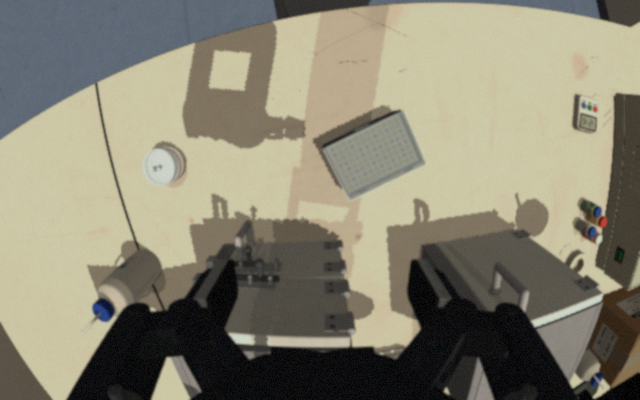

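Emit:
carry_out(
  moves=[
    {"x": -0.65, "y": -0.95, "z": 0, "turn": 0},
    {"x": -0.65, "y": -0.95, "z": 0, "turn": 0},
    {"x": -0.65, "y": -0.95, "z": 0, "turn": 0},
    {"x": -0.65, "y": -0.95, "z": 0, "turn": 0},
    {"x": -0.65, "y": -0.95, "z": 0, "turn": 0},
    {"x": 0, "y": 0, "z": 0, "turn": 0},
    {"x": 0, "y": 0, "z": 0, "turn": 0},
    {"x": 0, "y": 0, "z": 0, "turn": 0},
  ],
)

```text
t: 3.7
tool_pos: [0.5432, -0.2126, 0.3315]
tool_rot: [0.27, 3.13, 0.0]
contact_force: [0.1, -0.0, 0.1]
opening: 0.085
grip_force: 0.0
```

Run:
```python
from h import *
import cv2
from scipy.spatial.transform import Rotation as R
o=ctrl.get_obs();im=ctrl.get_image('wrist');cv2.imwrite('pics/w2.png',im[:,:,::-1])
print(o['t'],o['tool_pos'],o['q']);k=ctrl.calibration('wrist');T=k['T_tool_cam'];Rt=R.from_rotvec(o['tool_rot']).as_matrix()
m=ctrl.mark_of('wrist','upper_handle');print(m,ctrl.look_for('wrist','upper_handle'))
for e in m:
    u=np.array(e['pixel'])-[k['cx'],k['cy']];r=np.hypot(*u);th=r/k['fx']
    d=Rt@T[:3,:3]@np.r_[u/r*np.sin(th),np.cos(th)];c=o['tool_pos']+Rt@T[:3,3]
    print('at .225',c+d*(.225-c[2])/d[2],'tri w scene',tri([(c,d),ray('scene',362.8,219.8)]))
```

```text
3.7 [ 0.54322896 -0.21256564  0.33151722] [-5.00638893e-01 -8.59564279e-02  1.58512880e+00  2.28180013e-04
  1.64237661e+00 -1.89918463e+00]
[{'pixel': [317.8, 207.4], 'confidence': 0.66}] [{'rect': [289.7, 189.3, 192.4, 90.2], 'confidence': 0.59}]
at .225 [ 0.5452821  -0.21714885  0.225     ] tri w scene [ 0.54581594 -0.21784312  0.22829294]
```

View pics/w2.png

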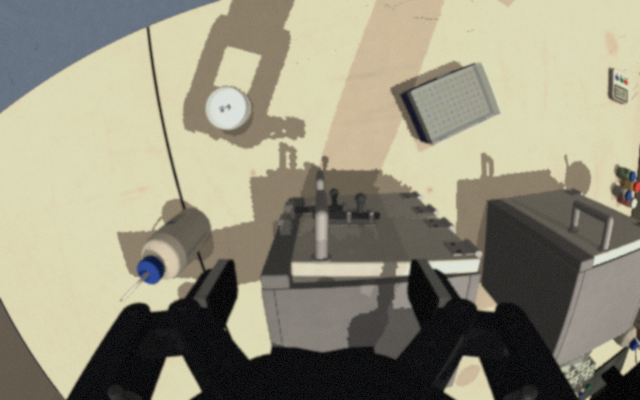

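The bracket and bar sit between the fingers at about (320,205), and the yaw looks aligned. Two-view height is 0.228, which agrees with the text. Next I descend and grip.

Emit:
carry_out(
  moves=[
    {"x": -0.12, "y": -0.16, "z": 0.8, "turn": 0},
    {"x": 0, "y": 0, "z": 0.8, "turn": 0},
    {"x": 0, "y": 0, "z": 0.8, "turn": 0},
    {"x": 0, "y": 0, "z": 0.8, "turn": 0},
    {"x": 0, "y": 0, "z": 0.8, "turn": 0},
    {"x": 0, "y": 0, "z": 0.6, "turn": 0},
    {"x": 0, "y": 0, "z": 0.4, "turn": 0},
    {"x": 0, "y": 0, "z": 0, "turn": 0},
  ],
)

```text
t: 4.65
tool_pos: [0.5449, -0.2175, 0.2047]
tool_rot: [-0.271, -3.127, -0.002]
contact_force: [-0.2, 0.3, 0.8]
opening: 0.0852
grip_force: 0.0
```

Emit:
carry_out(
  moves=[
    {"x": 0, "y": 0, "z": 0, "turn": 0},
    {"x": 0, "y": 0, "z": 0, "turn": 0},
    {"x": 0, "y": 0, "z": 0, "turn": 0},
    {"x": 0, "y": 0, "z": 0, "turn": 0},
    {"x": 0, "y": 0, "z": 0, "turn": 0},
    {"x": 0, "y": 0, "z": 0, "turn": 0},
    {"x": 0, "y": 0, "z": 0, "turn": 0},
    {"x": 0, "y": 0, "z": 0, "turn": 0},
  ],
  grip=0,
  newtons=30,
)

```text
t: 5.45
tool_pos: [0.5477, -0.2146, 0.2071]
tool_rot: [0.268, 3.126, 0.011]
contact_force: [5.8, 11.4, 2.2]
opening: 0.01
grip_force: 30.3
```

The fingers stopped at the bar's width. Now the arc: each row of 0.1 rad is X 0.57, Y 0.21.

Emit:
carry_out(
  moves=[
    {"x": 0.28, "y": 0.1, "z": 0, "turn": 0.05},
    {"x": 0.57, "y": 0.21, "z": 0, "turn": 0.1},
    {"x": 0.57, "y": 0.21, "z": 0, "turn": 0.1},
    {"x": 0.57, "y": 0.21, "z": 0, "turn": 0.1},
    {"x": 0.57, "y": 0.21, "z": 0, "turn": 0.1},
    {"x": 0.57, "y": 0.21, "z": 0, "turn": 0.1},
    {"x": 0.28, "y": 0.1, "z": 0, "turn": 0.05},
    {"x": 0, "y": 0, "z": 0, "turn": 0},
  ],
)

```text
t: 6.25
tool_pos: [0.4848, -0.1523, 0.2071]
tool_rot: [1.179, 2.905, 0.012]
contact_force: [13.4, 8.4, -2.8]
opening: 0.0099
grip_force: 30.4
```

Emit:
carry_out(
  moves=[
    {"x": 0.26, "y": 0.18, "z": 0, "turn": 0.05},
    {"x": 0.57, "y": 0.21, "z": 0, "turn": 0.1},
    {"x": 0.57, "y": 0.21, "z": 0, "turn": 0.1},
    {"x": 0.57, "y": 0.21, "z": 0, "turn": 0.1},
    {"x": 0.57, "y": 0.21, "z": 0, "turn": 0.1},
    {"x": 0.57, "y": 0.21, "z": 0, "turn": 0.1},
    {"x": 0.28, "y": 0.1, "z": 0, "turn": 0.05},
    {"x": 0, "y": 0, "z": 0, "turn": 0},
  ],
)

```text
t: 7.05
tool_pos: [0.4671, -0.0656, 0.2071]
tool_rot: [1.988, 2.431, 0.002]
contact_force: [1.6, 0.8, 1.6]
opening: 0.0103
grip_force: 29.9
```

Emit:
carry_out(
  moves=[
    {"x": 0.28, "y": 0.1, "z": 0, "turn": 0.05},
    {"x": 0.57, "y": 0.21, "z": 0, "turn": 0.1},
    {"x": 0.57, "y": 0.21, "z": 0, "turn": 0.1},
    {"x": 0.57, "y": 0.21, "z": 0, "turn": 0.1},
    {"x": 0.28, "y": 0.1, "z": 0, "turn": 0.05},
    {"x": 0, "y": 0, "z": 0, "turn": 0},
    {"x": 0, "y": 0, "z": 0, "turn": 0},
    {"x": 0, "y": 0, "z": 0, "turn": 0},
  ],
)

```text
t: 7.85
tool_pos: [0.4841, -0.0087, 0.207]
tool_rot: [-2.43, -1.987, 0.001]
contact_force: [-3.9, 3.6, 4.9]
opening: 0.0102
grip_force: 30.5
```

About 1.58 rad open. Releasing and lifting away.

Emit:
carry_out(
  moves=[
    {"x": 0, "y": 0, "z": 0, "turn": 0},
    {"x": 0, "y": 0, "z": 0, "turn": 0},
    {"x": 0, "y": 0, "z": 0, "turn": 0},
    {"x": 0, "y": 0, "z": 0, "turn": 0},
    {"x": 0, "y": 0, "z": 0, "turn": 0},
    {"x": 0, "y": 0, "z": 0, "turn": 0},
    {"x": 0, "y": 0, "z": 0, "turn": 0},
    {"x": 0, "y": 0, "z": 0, "turn": 0},
  ],
  grip=70,
)

```text
t: 8.65
tool_pos: [0.4848, -0.0092, 0.2063]
tool_rot: [2.434, 1.986, 0.0]
contact_force: [0.1, 0.3, -0.9]
opening: 0.0699
grip_force: 0.0
```

Emit:
carry_out(
  moves=[
    {"x": 0, "y": 0, "z": -0.4, "turn": 0},
    {"x": 0, "y": 0, "z": -0.8, "turn": 0},
    {"x": 0, "y": 0, "z": -0.8, "turn": 0},
    {"x": 0, "y": 0, "z": -1, "turn": 0},
    {"x": 0, "y": 0, "z": -1, "turn": 0},
    {"x": 0, "y": 0, "z": -1, "turn": 0},
    {"x": 0, "y": 0, "z": -0.5, "turn": 0},
    {"x": 0, "y": 0, "z": 0, "turn": 0},
  ],
)

```text
t: 9.45
tool_pos: [0.4856, -0.0093, 0.3467]
tool_rot: [2.431, 1.984, 0.005]
contact_force: [0.4, 0.7, -0.4]
opening: 0.0704
grip_force: 0.0
```

Run:
```python
from station import ctrl
import cv2
im=ctrl.get_image('scene');cv2.imwrite('pics/s3.png',im[:,:,::-1])
```

```text
(no output)
```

View pics/s3.png

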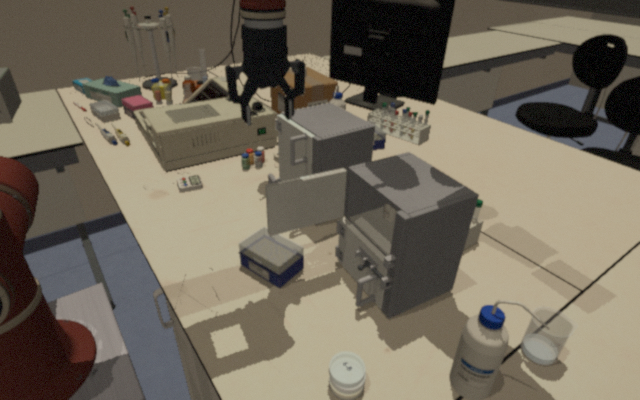

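The upper half stands square to the cabinet, from (268,200) to (348,190). The lower half is bolted, the plain door is shut, and the gripper is clear above.

```bash
python3 -c "
from station import ctrl
print(ctrl.finish_job())"
```

```text
the job is handed in; nothing more can be done
None
```

I swung the upper half door open to about 1.58 rad (90°) and let go, left the lower half bolted and the neighbouring door shut, and handed the job in at about 9.5 s; no verdict was returned.

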